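# Count four relays into the parts drawer

### The arm

A 7-joint arm with a two-finger parallel gripper is mounted at the origin on the work surface. World frame = base frame: x ahead of the robot, y to its left, z up, the work surface at z = 0. Lengths are in m, angles in rad, forces in N, time in s.
With the tool pointing down it reaches from about 0.425 to 0.925 m from the base axis. Payload 6.8 kg.
Tool frame: the origin (TCP) lies between the finger pads; the fingertips stand 8 mm ahead of it and the grasp point (between the pads) lies 11 mm behind it; z points along the fingers, y is the line along which they close (so a half turn about z gives the same grasp; the last joint's range is limited). The gripper opens to 85 mm and grips with 20 to 120 N. Pads are 22 mm wide; open, the fingers measure 114 mm over their backs; the gripper's body (76 mm by 85 mm) begins 54 mm behind the grasp point. The pads swing forward as they close: fully open they stand 13 mm farther back than shut.
Start: joints at [-1.409, 0.477, 0.022, 1.555, -0.011, 1.109, -0.083], TCP at [0.18, 0.651, 0.239] pointing down, gripper open.
Joint ranges: [-2.96, 2.96], [-0.34, 2.1], [-1.41, 1.46], [0.24, 2.44], [-1.37, 4.51], [0.17, 1.92], [-2.96, 2.96]. Speed limits (rad/s): [2.39, 2.39, 3.14, 3.14, 3.14, 3.14, 3.14].

### API

Orientations are given as a unit quaternion [x, y, z, w].
In Python, from plant import observe, camera, sign_off gives the robot as it stands.
- The arm moves only by the tool jog_arm, never from a script. Its arguments are lists of equal length, an entry for each row: "grip": the opening, from 0 (shut) to 1 (fully open); "dp": the shift along the tool's x, y, z each as a share of 2.5 cm, from -1 to 1, a list of three; "twist": the turn about the tool's z as a share of 360 degrees, from -1 to 1. A call has 1 to 5 rows; each row shifts and turns the commanded pose from where the row before left it, along the tool's axes as they then stand; what a row does not reach is not made up. A row lasts 1/12 s, in which the tool goes at most 41.7 mm and 7.16 degrees, less where a joint would pass 70% of its speed; a pose out of reach is approached as far as the arm can. A call with a number of a shift or a turn outside -1 to 1 is refused whole. A call with a gripper value outside its range is refused whole. The fingers move at their own pace and stop on an object; "newtons" is the grip in N (left out, the last holds). Time passes only in rows, so rows that do not move let the fingers close. It gives the time, the measured TCP pose, the force, the opening and the grip force at its end, in the units of the state.
- observe(): the state, without advancing time (a new reading comes with each control period).
- camera(name): name is "scene" or "top" or "wrist"; returns a dict with "image" (480x640x3 uint8, red, green, blue), "range_z" (480x640 float32, m along the optical axis (not along the pixel's ray), 0 where there is no reading), "K" (3x3 intrinsics, pixels), "D" ([k1, k2, p1, p2, k3] as OpenCV has them; the pictures are not rectified), "R" (3x3) and "t" (3): a world point X has camera coordinates R X + t. Camera axes: x right, y down, z forward; pixel columns grow to the right and rows downward; lengths in m; the calibration is good to about 2 mm. A picture is of the moment at which its call begins.
- sign_off(): hands the job in; it is judged then, once.
The state is a dict: "clock": time; "q": joint angles; "joint_vel": joint speeds; "effort": joint torques, N m; "tool_pos": TCP position; "orientation": TCP orientation; "wrist_force": force on the tool from outside, world axes, zero at the start; "wrist_torque": the same for the moment, N m; "width": finger opening in m; "grasp_force": force on a finger pad.
Only numpy, scipy, OpenCV 4.12 (cv2) and the standard library are available. Lean on these libraries where they do the work, as an engineer would, in place of code of your own. Each camera call takes 0.05 s, during which the arm holds its last target. There are 200 camera calls.

### The job

Push the row of relays along its rail until exactly the first four have dropped off the open end into the open drawer, leaving the other three on the rail. Then push the drawer fully shut with the four relays inside it, and leave everything else on the bench where it is.

Things in the scene. Friction and masses are not known exactly. Their poses are not given: they have to be found in the camera images.
- cabinet: low grey parts cabinet, fixed: 170 deep, 160 wide, 70 high, with one drawer. Origin on the bench (z=0) under the middle of its front face; +x goes back into the cabinet, +y along its width, towards the rail's side, z up. The drawer opens to -x. Above the drawer the front opening reaches up to z = 62.
- drawer (a joint): how far the drawer stands open, m: 0 = shut (front panel's face flush with the cabinet's front), 0.12 = end of travel. It slides with about 2 N of friction and stays where it is left.
- drawer_floor (a point): centre of the drawer's inner floor, 8 mm above the bench, moves with the drawer, axes as the cabinet's. The inner space is 146 (x) by 136 (y) and 50 deep (rim 58 above the bench); walls 4 thick, front panel 6 thick, 152 wide.
- drawer_pull (a point): middle of the flat front face of the drawer's aluminium pull, 30 mm above the bench, moves with the drawer. The pull is a bar 70 wide (y), 18 high, standing 14 out in front of the drawer's front panel; nothing stands above it but the end of the rail to one side.
- rail: fixed aluminium channel holding the row of relays: 235 long, 34 wide, on two dark feet, both ends open. Origin on the bench (z=0) below the middle of its end over the drawer; +y runs back along the row, away from the drawer, z up. Channel floor 68 above the bench; side walls 3 thick, 28 apart, reach 4 above the channel floor.
- rail_end (a point): middle of the channel floor's edge at the rail's open end, 68 mm above the bench, where relays drop off; about 20 inside the drawer's side wall. The rail's underside is 64 above the bench: the drawer and its pull pass below it. Axes as the rail's.
- relay1: dark block-shaped relay with a white stripe on top, number 1 in the row counted from the rail's open end over the drawer; 26 (own x, across the rail) x 20 (own y, along the rail) x 14 high (z), about 15 g, origin at its centre. It starts upright in the rail, its top 82 above the bench; gaps of 0.5 to 3 in the row.
- relay2: dark block-shaped relay with a white stripe on top, number 2 in the row counted from the rail's open end over the drawer; 26 (own x, across the rail) x 20 (own y, along the rail) x 14 high (z), about 15 g, origin at its centre. It starts upright in the rail, its top 82 above the bench; gaps of 0.5 to 3 in the row.
- relay3: dark block-shaped relay with a white stripe on top, number 3 in the row counted from the rail's open end over the drawer; 26 (own x, across the rail) x 20 (own y, along the rail) x 14 high (z), about 15 g, origin at its centre. It starts upright in the rail, its top 82 above the bench; gaps of 0.5 to 3 in the row.
- relay4: dark block-shaped relay with a white stripe on top, number 4 in the row counted from the rail's open end over the drawer; 26 (own x, across the rail) x 20 (own y, along the rail) x 14 high (z), about 15 g, origin at its centre. It starts upright in the rail, its top 82 above the bench; gaps of 0.5 to 3 in the row.
- relay5: dark block-shaped relay with a white stripe on top, number 5 in the row counted from the rail's open end over the drawer; 26 (own x, across the rail) x 20 (own y, along the rail) x 14 high (z), about 15 g, origin at its centre. It starts upright in the rail, its top 82 above the bench; gaps of 0.5 to 3 in the row.
- relay6: dark block-shaped relay with a white stripe on top, number 6 in the row counted from the rail's open end over the drawer; 26 (own x, across the rail) x 20 (own y, along the rail) x 14 high (z), about 15 g, origin at its centre. It starts upright in the rail, its top 82 above the bench; gaps of 0.5 to 3 in the row.
- relay7: dark block-shaped relay with a white stripe on top, number 7 in the row counted from the rail's open end over the drawer; 26 (own x, across the rail) x 20 (own y, along the rail) x 14 high (z), about 15 g, origin at its centre. It starts upright in the rail, its top 82 above the bench; gaps of 0.5 to 3 in the row.
- choke: a copper-coloured ring core, 38 across, 14 high, lying flat (mm). A bystander; leave it where it is.
- screwdriver: a screwdriver 180 long, lying flat (mm). A bystander; leave it where it is.
- capacitor: an upright aluminium can 22 across, 32 high (mm). A bystander; leave it where it is.
- jar: a small closed jar, 44 across, 55 high, standing (mm). A bystander; leave it where it is.
- heatsink: a finned aluminium heat sink 40 x 30 x 20, lying on top of the cabinet (mm). A bystander; leave it where it is.
- tweezers: steel tweezers, about 110 long, lying flat (mm). A bystander; leave it where it is.

How it is judged:
By the outcome, as a careful person would: the job done as asked, in the order asked, and still so for the second after the job is handed in, with the robot touching nothing.
It also fails if it takes over 43 s, if anything falls off the work surface, if the arm or the gripper's body presses on something with over 40 N, if the wrist force passes 120 N, or if a joint passes its speed limit or range.

## Working session

There is one attempt and no reset: what is moved stays moved. The work goes in short steps, Python scripts to look and compute and a tool call to move; the robot and the scene stay as the last step left them, time stands still between calls to the robot, and variables do not carry over. Pictures are saved under pics/ and viewed, at most 10 in all, crops included, and the job is handed in when it is done.

Besides the shell and the picture viewer there is one more tool, called after "Request:" as name(argument=value, ...), one argument or row to a line, values as JSON. jog_arm: Moves the arm, as the interface text tells. Shift numbers are shares of 2.5 cm and turn numbers shares of 360 degrees, none past 1 either way. Its arguments: {"type":"object","properties":{"grip":{"type":"array","items":{"type":"number"}},"dp":{"type":"array","items":{"type":"array","items":{"type":"number"}}},"twist":{"type":"array","items":{"type":"number"}},"newtons":{"type":"number"}},"required":["grip","dp","twist"]}

```bash
mkdir -p pics
cat > h.py <<'E'
import numpy as np, cv2
from plant import observe, camera, sign_off
def snap(name,fn):
    c=camera(name); cv2.imwrite('pics/'+fn+'.png',c['image'][:,:,::-1]); np.savez('pics/'+fn+'.npz',**c); return c
def load(fn): return dict(np.load('pics/'+fn+'.npz'))
def ray(c,u,v):
    n=cv2.undistortPoints(np.array([[[u,v]]],float),c['K'],c['D'])[0,0]
    R,t=c['R'],c['t']; return -R.T@t, R.T@np.array([n[0],n[1],1.])
def at_z(c,u,v,z):
    o,d=ray(c,u,v); return o+d*(z-o[2])/d[2]
def by_range(c,u,v):
    o,d=ray(c,u,v); return o+d*c['range_z'][int(round(v)),int(round(u))]
E
python3 - <<'E'
from h import *
s=observe(); print({k:np.round(v,3) for k,v in s.items()})
for n in('top','scene'): c=snap(n,n+'0'); print(np.round(-c['R'].T@c['t'],3))
E
```

```text
{'clock': np.float64(0.0), 'q': array([-1.409,  0.478,  0.022,  1.556, -0.012,  1.109, -0.083]), 'joint_vel': array([-0.   , -0.001, -0.001, -0.   ,  0.001, -0.001, -0.002]), 'effort': array([-0.0000e+00, -5.9644e+01,  1.6070e+00, -2.8120e+01,  1.2000e-02,
        9.0000e-03,  0.0000e+00]), 'tool_pos': array([0.18 , 0.65 , 0.238]), 'orientation': array([ 0.134,  0.991, -0.001, -0.   ]), 'wrist_force': array([-0.053,  0.424,  0.953]), 'wrist_torque': array([-0.005,  0.017,  0.033]), 'grasp_force': np.float64(0.0), 'width': np.float64(0.085)}
[0.402 0.036 1.241]
[0.867 0.331 0.775]
```

View pics/top0.png

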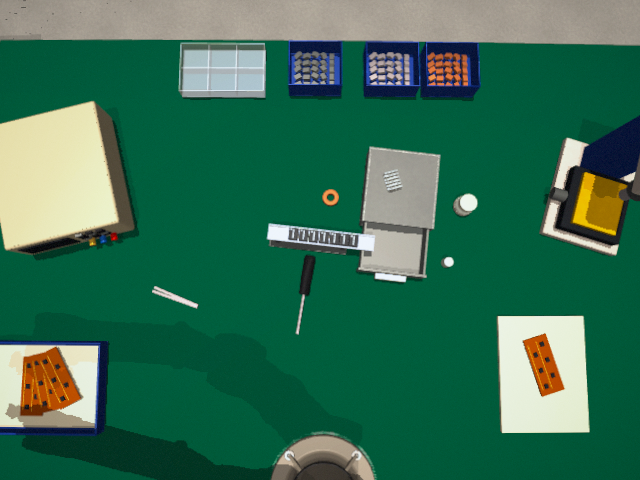

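View pics/scene0.png

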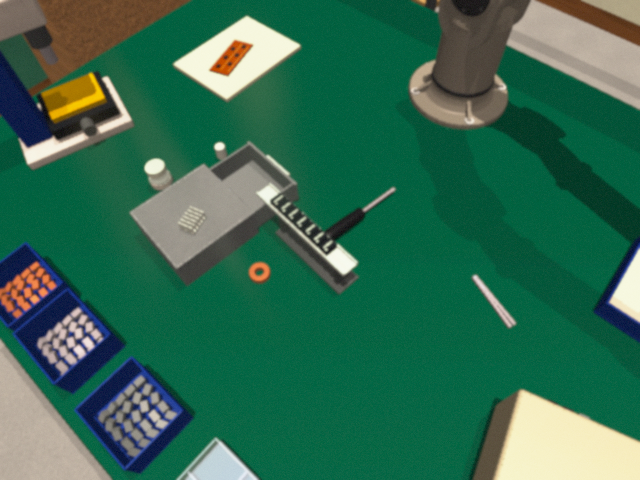

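The top view shows the rail running from about (268,235) to (374,243), with the open end on the right over the drawer (365-425, 220-275). The relays span columns 290-357 and the drawer pull is near (391,277). Next I'll enlarge the crops.

Run:
```python
from h import *
c=load('top0'); im=c['image'][140:290,255:455,::-1]
cv2.imwrite('pics/topcrop.png',cv2.resize(im,None,fx=4,fy=4,interpolation=cv2.INTER_CUBIC))
for n,(u,v,z) in dict(railR=(374,243,.072),railL=(268,235,.072),choke=(331,197,.01),pullL=(376,277,.039),pullR=(406,279,.039)).items(): print(n,np.round(at_z(c,u,v,z),4))
for u,v in [(280,236),(366,243),(400,200),(392,278),(300,237),(395,245)]: print(u,v,np.round(by_range(c,u,v),4))
```

```text
railR [ 0.5381 -0.1097  0.072 ]
railL [0.5548 0.1233 0.072 ]
choke [ 0.6532 -0.018   0.01  ]
pullL [ 0.4652 -0.1175  0.039 ]
pullR [ 0.4609 -0.1849  0.039 ]
280 236 [0.5531 0.0971 0.0692]
366 243 [ 0.5381 -0.0921  0.0719]
400 200 [ 0.6353 -0.1694  0.0684]
392 278 [ 0.463  -0.1533  0.0401]
300 237 [0.5491 0.0528 0.0846]
395 245 [ 0.5411 -0.1664  0.0085]
```

View pics/topcrop.png

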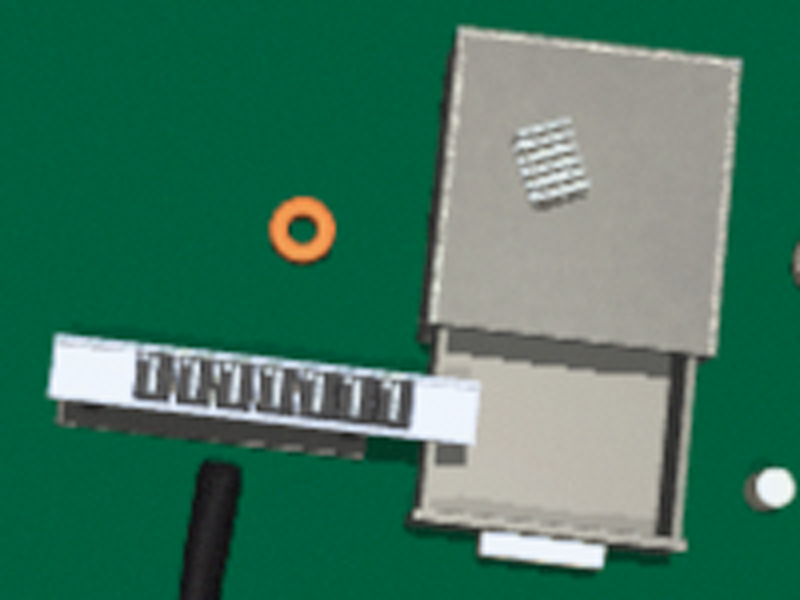

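Run:
```python
from h import *
c=load('top0')
P=lambda x,y,z: at_z(c,255+x/4-.375,140+y/4-.375,z)[:2]
A,B,C,D=[P(*p,.072) for p in((54,334),(48,398),(480,381),(473,445))]
L=(A+B)/2;R=(C+D)/2;e=(L-R)/np.linalg.norm(L-R)
print('end',R,'far',L,'len',np.linalg.norm(L-R),'w',np.linalg.norm(A-B),np.linalg.norm(C-D),'ang',np.degrees(np.arctan2(e[1],e[0])))
for p in((135,375),(412,403)):print('relay ends',(P(*p,.082)-R)@e)
f=[P(*p,.07) for p in((428,325),(716,355))];print('cab front',f,np.linalg.norm(f[0]-f[1]))
f=[P(*p,.058) for p in((413,524),(685,550))];print('panel front',f,np.linalg.norm(f[0]-f[1]))
f=[P(*p,.039) for p in((479,558),(602,570))];print('pull front',f,np.linalg.norm(f[0]-f[1]))
print('capacitor',P(775,488,.032),'driver',P(220,465,.015),P(165,775,.005))
```

```text
end [ 0.53842906 -0.10917444] far [0.56342055 0.12482687] len 0.23533207763470176 w 0.035648953814278274 0.03568183042830694 ang 83.90388091586586
relay ends 0.1883567035044556
relay ends 0.036635472599178986
cab front [array([ 0.58752197, -0.083074  ]), array([ 0.57153223, -0.24270073])] 0.16042557293950271
panel front [array([ 0.47814751, -0.07510431]), array([ 0.46426276, -0.22565275])] 0.1511873591149572
pull front [array([ 0.46043553, -0.11379967]), array([ 0.45392506, -0.18284963])] 0.06935620408377004
capacitor [ 0.50093281 -0.28353852] driver [0.5143719  0.03147814] [0.33823596 0.06201245]
```

Request:
jog_arm(
  grip=[0, 0, 0, 0, 0],
  dp=[
    [0, -1, 0],
    [-0.3, -1, 0],
    [-0.6, -1, 0],
    [-0.6, -1, 0],
    [-0.6, -1, 0],
  ],
  twist=[-0.0157, -0.0157, 0, 0, 0],
)

```text
clock: 0.52
tool_pos: [0.2159, 0.521, 0.2389]
orientation: [0.036, 0.999, -0.0, -0.0]
wrist_force: [1.1, -0.6, 0.7]
width: 0.0254
grasp_force: 0.0
```

Request:
jog_arm(
  grip=[0, 0, 0, 0, 0],
  dp=[
    [-0.9, -0.9, 0],
    [-0.9, -0.9, 0],
    [-0.9, -0.9, 0],
    [-0.9, -0.9, 0],
    [-0.9, -0.9, 0],
  ],
  twist=[0.0054, 0, 0, 0, 0],
)

```text
clock: 0.93
tool_pos: [0.3171, 0.3978, 0.2391]
orientation: [0.053, 0.999, -0.0, -0.0]
wrist_force: [0.0, 0.7, -0.1]
width: 0.0
grasp_force: 0.0
```

Request:
jog_arm(
  grip=[0, 0, 0, 0, 0],
  dp=[
    [-0.9, -0.9, 0],
    [-0.9, -0.9, 0],
    [-0.9, -0.9, 0],
    [-0.9, -0.9, 0],
    [-0.9, -0.9, 0],
  ],
  twist=[0, 0, 0, 0, 0],
)

```text
clock: 1.35
tool_pos: [0.417, 0.2741, 0.2391]
orientation: [0.053, 0.999, -0.0, -0.0]
wrist_force: [0.7, 0.5, 0.3]
width: 0.0003
grasp_force: 0.0
```

Request:
jog_arm(
  grip=[0, 0, 0, 0, 0],
  dp=[
    [-0.9, -0.9, 0],
    [-0.9, -0.9, 0],
    [-0.9, -0.9, 0],
    [-0.9, -0.9, 0],
    [0, 0, 0],
  ],
  twist=[0, 0, 0, 0, 0],
)

```text
clock: 1.77
tool_pos: [0.4998, 0.17, 0.2393]
orientation: [0.058, 0.998, -0.001, 0.001]
wrist_force: [0.1, -1.0, 0.7]
width: 0.0002
grasp_force: 0.0
```

```bash
cat >> h.py <<'E'
R0=np.array([.5384,-.1092]); ang=np.radians(83.9); e=np.array([np.cos(ang),np.sin(ang)]); n=np.array([-e[1],e[0]])  # n = tool x dir
def rail(p): d=np.asarray(p)[:2]-R0; return np.round(1e3*np.array([d@n,d@e]),1)   # mm: lateral along tool x, along rail
def state():
    s=observe(); q=s['orientation']; a=np.degrees(2*np.arctan2(q[1],q[0]))-90
    print('t',s['clock'],'tcp',np.round(s['tool_pos'],4),'rail',rail(s['tool_pos']),'yaw',round(a,2),'F',np.round(s['wrist_force'],1),'w',s['width']); return s
E
python3 - <<'E'
from h import *
state(); c=snap('wrist','w1'); print(-c['R'].T@c['t'])
E
```

```text
t 1.7667 tcp [0.4998 0.17   0.2393] rail [ 68.1 273.6] yaw 83.39 F [ 0.1 -1.   0.7] w 0.00017235031909197898
[0.42090318 0.17904998 0.37458691]
```

View pics/w1.png

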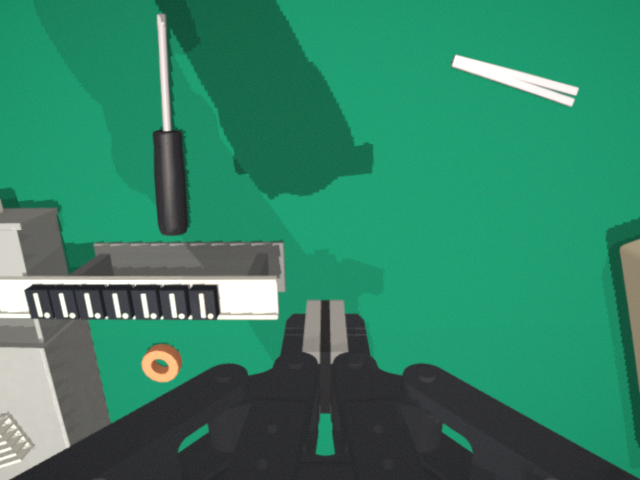

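The wrist view shows the rail's far end at column 278 (rows 277-319), relay 7's rear edge at column 218 and relay 1's front at column 27. The fingertips span columns 305-345.

Run:
```python
from h import *
c=load('w1'); print(c['K'][0,0],c['K'][0,2])
for nm,u,v,z in[('farA',280,277,.072),('farB',277,319,.072),('edgeA',60,278,.072),('edgeB',60,317,.072),('r7a',218,287,.082),('r7b',218,318,.082),('r1a',27,286,.082),('r1b',29,317,.082),('tipL',305,301,.231),('tipR',345,301,.231),('cabcorner',43,344,.07)]:
    p=at_z(c,u,v,z); print(nm,np.round(p,4),rail(p))
```

```text
421.97837364567255 324.83979238786236
farA [0.5454 0.1285 0.072 ] [ 18.3 237.1]
farB [0.5815 0.1206 0.072 ] [-18.5 233.1]
edgeA [ 0.5269 -0.0473  0.072 ] [18.  60.3]
edgeB [ 0.5609 -0.0587  0.072 ] [-17.   52.6]
r7a [0.5442 0.0819 0.082 ] [ 14.6 190.7]
r7b [0.5703 0.0767 0.082 ] [-12.  188.2]
r1a [ 0.5271 -0.0693  0.082 ] [15.5 38.5]
r1b [ 0.5537 -0.0772  0.082 ] [-11.8  33.4]
tipL [0.4908 0.163  0.231 ] [ 76.3 265.6]
tipR [0.4925 0.1779 0.231 ] [ 76.2 280.6]
cabcorner [ 0.5855 -0.0842  0.07  ] [-44.2  29.8]
```

Request:
jog_arm(
  grip=[0, 0, 0, 0, 0],
  dp=[
    [-0.9, -0.8, 0],
    [-0.9, -0.8, 0.5],
    [-0.9, -0.8, 0.8],
    [0, 0, 0.9],
    [0, 0, 0],
  ],
  twist=[-0.0014, 0, 0, 0, 0],
)

```text
clock: 2.23
tool_pos: [0.5551, 0.1089, 0.1802]
orientation: [0.05, 0.999, -0.001, -0.003]
wrist_force: [-0.6, 0.6, -0.6]
width: 0.0
grasp_force: 0.0
```

Run:
```python
from h import *
state()
```

```text
t 2.2333 tcp [0.5551 0.1089 0.1802] rail [  6.6 218.6] yaw 84.3 F [-0.6  0.6 -0.6] w 3.257615974324209e-05
```

Request:
jog_arm(
  grip=[0, 0, 0, 0, 0],
  dp=[
    [0, 0, 0],
    [-0.2, -0.2, 0.8],
    [0, 0, 0.8],
    [0, 0, 0.8],
    [0, 0, 0],
  ],
  twist=[0, 0, 0, 0, 0],
)

```text
clock: 2.65
tool_pos: [0.5596, 0.1064, 0.1225]
orientation: [0.047, 0.999, -0.0, -0.002]
wrist_force: [0.0, -0.2, 0.8]
width: 0.0
grasp_force: 0.0
```

Run:
```python
from h import *
state()
```

```text
t 2.65 tcp [0.5596 0.1064 0.1225] rail [  1.8 216.7] yaw 84.58 F [ 0.  -0.2  0.8] w 1.3795003494491257e-05
```

Request:
jog_arm(
  grip=[0, 0, 0, 0, 0],
  dp=[
    [0, 0, 0],
    [-0.07, 0, 0.8],
    [0, 0, 0.5],
    [0, 0, 0],
    [0, 0, 0],
  ],
  twist=[0.002, 0, 0, 0, 0],
)

```text
clock: 3.07
tool_pos: [0.5636, 0.1048, 0.0923]
orientation: [0.055, 0.998, 0.0, -0.0]
wrist_force: [0.2, 0.1, 0.5]
width: 0.0001
grasp_force: 0.0
```

Run:
```python
from h import *
state()
c=snap('wrist','w2')
cv2.imwrite('pics/w2c.png',c['image'][200:440,:450,::-1].repeat(1,0))
```

```text
t 3.0667 tcp [0.5636 0.1048 0.0923] rail [ -2.3 215.5] yaw 83.71 F [0.2 0.1 0.5] w 0.00014230035612707454
```

View pics/w2.png

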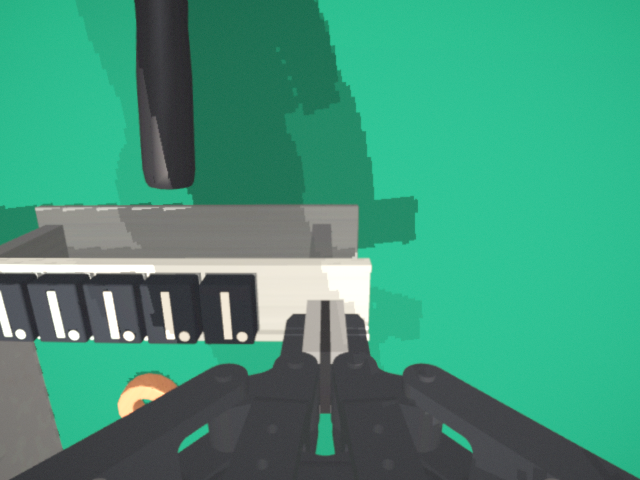

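The fingertips (columns 305-345) sit in the channel behind relay 7, whose rear is at column 257. I'll correct the small lateral error, descend, and start pushing.

Request:
jog_arm(
  grip=[0, 0, 0, 0, 0],
  dp=[
    [0.08, 0, 0.2],
    [0, 0, 0.22],
    [0, 0, 0],
    [0, -0.2, 0],
    [0, -0.2, 0],
  ],
  twist=[0, 0, 0, 0, 0],
)

```text
clock: 3.53
tool_pos: [0.5606, 0.0945, 0.0813]
orientation: [0.055, 0.998, -0.0, -0.0]
wrist_force: [0.3, -0.6, -0.7]
width: 0.0004
grasp_force: 0.0
```

Run:
```python
from h import *
state()
```

```text
t 3.5333 tcp [0.5606 0.0945 0.0813] rail [ -0.5 204.9] yaw 83.72 F [ 0.3 -0.6 -0.7] w 0.00039276321653965423
```

Request:
jog_arm(
  grip=[0, 0, 0, 0, 0],
  dp=[
    [0, -0.2, 0],
    [0, -0.2, 0],
    [0, -0.2, 0],
    [0, -0.2, 0],
    [0, -0.2, 0],
  ],
  twist=[0, 0, 0, 0, 0],
)

```text
clock: 3.95
tool_pos: [0.558, 0.0694, 0.0814]
orientation: [0.055, 0.998, 0.0, 0.0]
wrist_force: [-0.6, 1.6, 0.1]
width: -0.0002
grasp_force: 0.4
```

Request:
jog_arm(
  grip=[0, 0, 0, 0, 0],
  dp=[
    [0, -0.2, 0],
    [0, -0.2, 0],
    [0, -0.2, 0],
    [0, -0.2, 0],
    [0, -0.2, 0],
  ],
  twist=[0, 0, 0, 0, 0],
)

```text
clock: 4.37
tool_pos: [0.5552, 0.0446, 0.0814]
orientation: [0.055, 0.998, 0.0, 0.0]
wrist_force: [-0.2, 1.7, 1.6]
width: 0.0
grasp_force: 0.7
```

Run:
```python
from h import *
state()
c=snap('top','t2')
cv2.imwrite('pics/t2c.png',cv2.resize(c['image'][200:290,290:440,::-1],None,fx=5,fy=5,interpolation=cv2.INTER_CUBIC))
```

```text
t 4.3667 tcp [0.5552 0.0446 0.0814] rail [ -0.4 154.7] yaw 83.69 F [-0.2  1.7  1.6] w 1.994806175351416e-05
```

View pics/t2c.png

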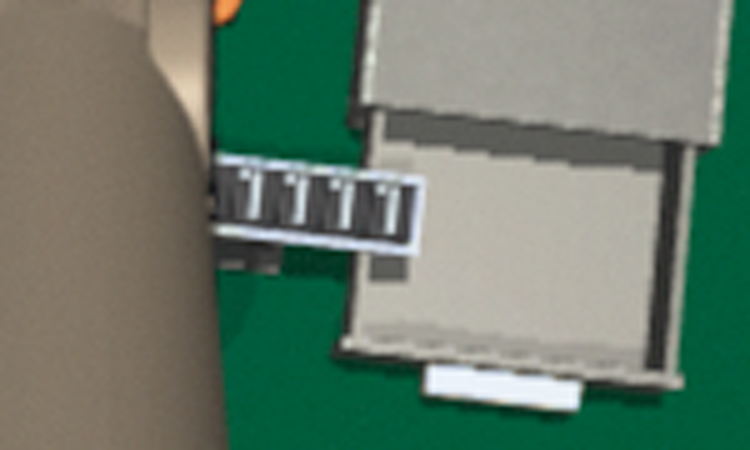

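Four relays are visible, with relay 1's front about 6 mm inside the rail end (column 411, end at column 424). That agrees with the pusher position, so I'll keep pushing.

Request:
jog_arm(
  grip=[0, 0, 0, 0, 0],
  dp=[
    [0, -0.2, 0],
    [0, -0.2, 0],
    [0, -0.2, 0],
    [0, -0.2, 0],
    [0, -0.2, 0],
  ],
  twist=[0, 0, 0, 0, 0],
)

```text
clock: 4.83
tool_pos: [0.5524, 0.0196, 0.0813]
orientation: [0.055, 0.998, 0.0, 0.0]
wrist_force: [0.5, 1.7, 1.6]
width: -0.0003
grasp_force: 0.8
```

Request:
jog_arm(
  grip=[0, 0, 0, 0, 0],
  dp=[
    [0, -0.2, 0],
    [0, -0.2, 0],
    [0, -0.2, 0],
    [0, -0.2, 0],
    [0, -0.2, 0],
  ],
  twist=[0, 0, 0, 0, 0],
)

```text
clock: 5.25
tool_pos: [0.5496, -0.0052, 0.0813]
orientation: [0.055, 0.998, 0.0, 0.0]
wrist_force: [-0.5, 1.1, 0.7]
width: 0.0
grasp_force: 0.9
```

Request:
jog_arm(
  grip=[0, 0, 0, 0, 0],
  dp=[
    [0, -0.2, 0],
    [0, -0.2, 0],
    [0, -0.2, 0],
    [0, -0.2, 0],
    [0, -0.2, 0],
  ],
  twist=[0, 0, 0, 0, 0],
)

```text
clock: 5.67
tool_pos: [0.5469, -0.03, 0.0813]
orientation: [0.055, 0.998, 0.0, -0.0]
wrist_force: [-0.3, 0.9, 1.8]
width: 0.0002
grasp_force: 0.9
```

Run:
```python
from h import *
state()
c=snap('wrist','w3')
s=snap('scene','s3')['image'][120:300,180:380]
cv2.imwrite('pics/c3.png',np.hstack([cv2.resize(c['image'],(400,300)),cv2.resize(s,(400,360))[:300]])[:,:,::-1])
```

```text
t 5.6667 tcp [ 0.5469 -0.03    0.0813] rail [ 0.  79.6] yaw 83.69 F [-0.3  0.9  1.8] w 0.00017996225452118953
```

View pics/c3.png

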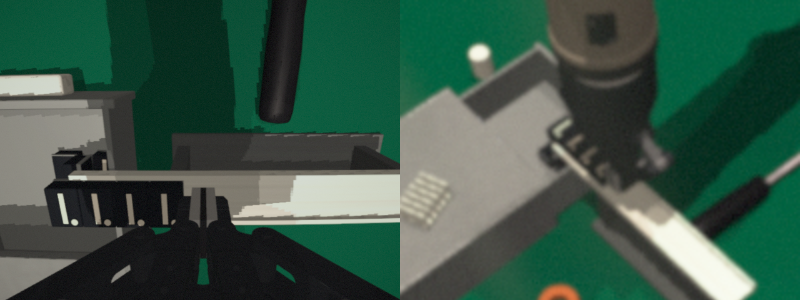

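Four relays (4-7) are still on the rail. Relay 4 overhangs the end by about 8 mm, and relays 1-3 are in the drawer. I'll push the last ~15 mm slowly.

Request:
jog_arm(
  grip=[0, 0, 0, 0, 0],
  dp=[
    [0, -0.1, 0],
    [0, -0.1, 0],
    [0, -0.1, 0],
    [0, -0.1, 0],
    [0, -0.05, 0],
  ],
  twist=[0, 0, 0, 0, 0],
)

```text
clock: 6.18
tool_pos: [0.5456, -0.0412, 0.0812]
orientation: [0.055, 0.998, -0.0, -0.0]
wrist_force: [-0.7, -0.6, -0.1]
width: 0.0
grasp_force: 0.1
```

Request:
jog_arm(
  grip=[0, 0, 0, 0, 0],
  dp=[
    [0, -0.05, 0],
    [0, -0.05, 0],
    [0, 0, 0],
    [0, 0, 0],
    [0, 0, 0],
  ],
  twist=[0, 0, 0, 0, 0],
)

```text
clock: 6.6
tool_pos: [0.5454, -0.0432, 0.0813]
orientation: [0.055, 0.998, -0.0, 0.0]
wrist_force: [0.3, -0.7, 0.0]
width: 0.0001
grasp_force: 0.0
```

Run:
```python
from h import *
state()
c=snap('wrist','w4')
cv2.imwrite('pics/c4.png',c['image'][:,:,::-1])
```

```text
t 6.6 tcp [ 0.5454 -0.0432  0.0813] rail [ 0.  66.4] yaw 83.69 F [ 0.3 -0.7  0. ] w 8.721694983232152e-05
```

View pics/c4.png

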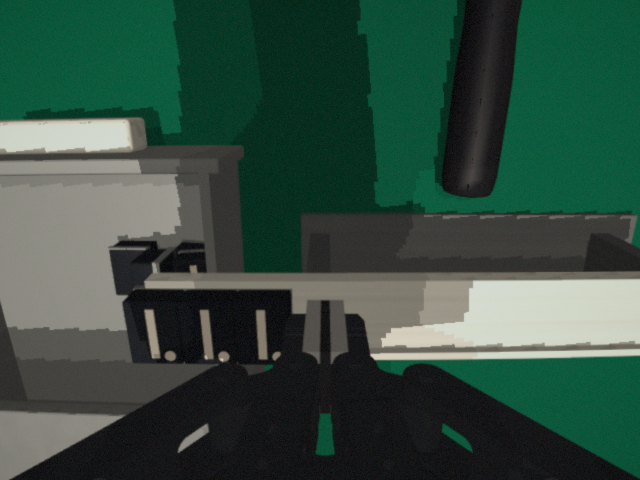

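Three relays remain on the rail: relay 5's front is at about column 130, just past the end at column 147, and relay 4 is gone. I'll back off and lift.

Request:
jog_arm(
  grip=[0, 0, 0, 0, 0],
  dp=[
    [0, 0.2, 0],
    [0, 0.1, -0.5],
    [0, 0, -0.9],
    [0, 0, -0.9],
    [0, 0, -0.9],
  ],
  twist=[0, 0, 0, 0, 0],
)

```text
clock: 7.07
tool_pos: [0.546, -0.0352, 0.162]
orientation: [0.055, 0.998, -0.0, -0.0]
wrist_force: [-0.4, -0.6, -0.4]
width: 0.0001
grasp_force: 0.0
```

Request:
jog_arm(
  grip=[0, 0, 0, 0, 0],
  dp=[
    [0.9, -0.9, 0],
    [0.9, -0.9, 0],
    [0.9, -0.9, 0],
    [0.9, -0.9, 0],
    [0, 0, 0],
  ],
  twist=[0, 0, 0, 0, 0],
)

```text
clock: 7.48
tool_pos: [0.4415, -0.1188, 0.1609]
orientation: [0.058, 0.998, -0.0, -0.002]
wrist_force: [-0.3, -0.1, -0.6]
width: 0.0001
grasp_force: 0.0
```

Run:
```python
from h import *
state()
s=snap('scene','s5')['image'][120:280,200:380]; t=snap('top','t5')['image'][190:290,260:440]
cv2.imwrite('pics/c5.png',np.vstack([cv2.resize(s,(560,300)) if 0 else cv2.resize(s,(400,356)),cv2.resize(t,(400,222))])[:,:,::-1])
```

```text
t 7.4833 tcp [ 0.4415 -0.1188  0.1609] rail [ 95.3 -19.9] yaw 83.33 F [-0.3 -0.1 -0.6] w 0.00010964148830530155
```

View pics/c5.png

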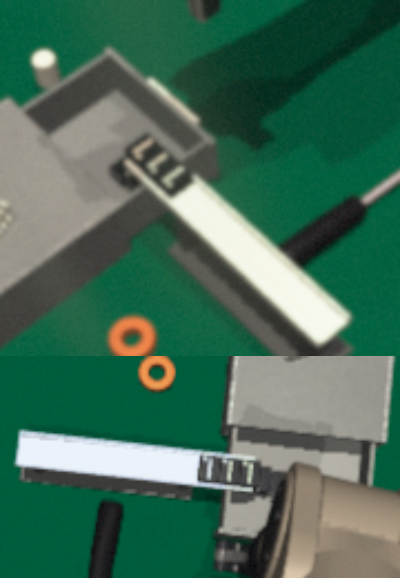

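The scene and top crops show three relays (5-7) left on the rail, with the fallen ones lying near the rail end inside the drawer. I'll check their heights from the range data.

```bash
cat >> h.py <<'E'
def cloud(c):
    v,u=np.nonzero(c['range_z']>0); p=np.stack([u,v],1).astype(float)[:,None]
    m=cv2.undistortPoints(p,c['K'],c['D'])[:,0]; X=np.c_[m,np.ones(len(m))]*c['range_z'][v,u][:,None]
    W=(X-c['t'])@c['R']; d=W[:,:2]-R0
    return 1e3*np.c_[d@n,d@e,W[:,2]],c['image'][v,u]
def grid(P,la,al,st=10):
    for a in range(al[1],al[0]-1,-st):
        row=[]
        for l in range(la[1],la[0]-1,-st):
            k=(abs(P[:,0]-l)<st/2)&(abs(P[:,1]-a)<st/2); row.append('%4.0f'%np.max(P[k,2]) if k.any() else '   .')
        print('al%4d'%a,''.join(row))
E
python3 - <<'E'
from h import *
P=[cloud(snap('wrist','w6'))[0],cloud(load('s5'))[0]]
for p in P: print('lat 80..-50'); grid(p[p[:,2]<95],(-50,80),(-120,60))
E
```

```text
lat 80..-50
al  60    3   3   2   3   2   7  74  73  68  32  13   .   .   .
al  50    3   3   3   3   2   5  74  73   7   7   6   1   .   .
al  40    3   3   2   3   2   3  74  73   2   3   2   1   .   .
al  30    2   2  59   2   2   2  74  80   2   2   2   1   .   .
al  20    3   2  60  60  60  60  75  77  44  27   .   .   .   .
al  10    2   2  61  59   .  11  70  38  38   .   .   .   .   .
al   0    3   3  60  59   .  11  10   .   .   .   .   .   .   .
al -10    3   2  60  58   .  10   .   .   .   .   .   .   .  72
al -20    2  42  61  58   .  11   .   .   .   .   .   .   .  72
al -30    3  42  60  57   .  10  10   .   .   .   .   .   .   .
al -40    2  41  60  58   .  11  11   .   .   .   .   .   .   .
al -50   29  42  60  58   .  11  10  10  10  11  10   .   .   .
al -60   38  41  60  58   .  10  10  11  11  11  11  10   .   .
al -70    2  41  60   .   .  10  10  11  10  10  10  10  10   .
al -80   39  42  60   .   .  10  10  10  10  10  10  10   9   .
al -90    3   2  61   .   .  11  10  10  11  10  11  10   .   .
al-100    2   3  60   .   .  11  10  11  11  10  10  10   .  68

[... 655 characters left out ...]
-20   -0  40  56  57   7   .   .   .   .  42  41   8   .  71
al -30   -1  39  59  57   9   .   .   .  21  21  21  10   .  69
al -40    .  39  57  59   8   .   .   .  23  22  21   9   .  70
al -50    .  39  58  59   7   .   .   8   8   7   9   8   .  70
al -60    .  38  57  58   8  11   8   9   9   9   9   9   .  70
al -70    .  38  59  58   9   9  10   8  10   9  10   9   .  72
al -80    .  39  58  57   9   8   8   9   8   9   9   9   .  70
al -90    .   .  57  58   9   8   8   8   8   9   9   6   .  69
al-100    .   .  57  58   9   8   8   9   8   9   8   7   .  70
al-110    .   .  57  58  59  29  57  60  60  59  33  58   .  71
al-120    0   .  57  57  58  58  60  60  59  58  58  59  58  71
```

Run:
```python
from h import *
p,_=cloud(load('s5')); k=(p[:,1]<2)&(p[:,1]>-22)&(abs(p[:,0])<18)&(p[:,2]>25); q=p[k]; print(np.round(q[np.argsort(-q[:,2])]).astype(int)[:45].tolist())
c=load('w4')
for u,v,z in((137,291,.082),(128,300,.082),(133,360,.082),(147,280,.072)): print(rail(at_z(c,u,v,z)))
```

```text
[[4, -3, 83], [-5, 2, 82], [0, -1, 82], [-6, 0, 82], [-11, 1, 81], [-15, -3, 81], [-13, -4, 81], [9, 0, 81], [1, -1, 81], [10, 1, 81], [-13, -1, 81], [-14, -2, 81], [-13, 2, 81], [6, -3, 80], [-11, -3, 80], [-7, -2, 80], [-1, -3, 80], [0, 1, 80], [-1, 0, 80], [9, -4, 80], [-10, 1, 80], [-8, -4, 80], [-14, 0, 80], [6, -1, 80], [5, -2, 80], [-2, -2, 80], [11, -3, 79], [-9, -2, 79], [3, 0, 79], [-5, -5, 79], [-4, -4, 79], [8, -3, 79], [-2, 1, 79], [4, -4, 79], [-8, 2, 79], [-5, 1, 78], [-7, -2, 78], [8, 0, 78], [-14, 1, 78], [6, -1, 77], [-15, -1, 77], [-14, -3, 76], [4, -7, 76], [-15, 1, 73], [-15, -4, 71]]
[16.6 -0.6]
[13.1 -4.5]
[-12.   -6.5]
[16.5 -1.1]
```

Relay 5's front overhangs by about 4 mm and the relay is upright and stable. The fallen pile's top is at 42 mm, below both the rim and the rail's underside. Now to the drawer pull.

Request:
jog_arm(
  grip=[0, 0, 0, 0, 0],
  dp=[
    [0.25, -0.6, 0],
    [0.25, -0.6, 0],
    [0, 0, 0.7],
    [0, 0, 0.7],
    [0, 0, 0.7],
  ],
  twist=[-0.0016, 0, 0, 0, 0],
)

```text
clock: 8.05
tool_pos: [0.4331, -0.143, 0.1084]
orientation: [0.049, 0.999, 0.0, 0.001]
wrist_force: [0.7, 0.5, -0.5]
width: 0.0001
grasp_force: 0.0
```

Request:
jog_arm(
  grip=[0, 0, 0, 0, 0],
  dp=[
    [0, 0, 0.7],
    [0, 0, 0.7],
    [0, 0, 0.7],
    [0, 0, 0.7],
    [0, 0, 0],
  ],
  twist=[0, 0, 0, 0, 0],
)

```text
clock: 8.47
tool_pos: [0.4309, -0.1423, 0.0362]
orientation: [0.049, 0.999, 0.0, -0.002]
wrist_force: [-0.4, 0.1, -0.4]
width: -0.0002
grasp_force: 0.0
```

Run:
```python
from h import *
state()
```

```text
t 8.4667 tcp [ 0.4309 -0.1423  0.0362] rail [103.4 -44.3] yaw 84.4 F [-0.4  0.1 -0.4] w -0.00019628053388354136
```

Request:
jog_arm(
  grip=[0, 0, 0, 0, 0],
  dp=[
    [0, -0.25, 0.1],
    [-0.1, 0, 0],
    [-0.15, 0, 0],
    [-0.2, 0, 0],
    [-0.2, 0, 0],
  ],
  twist=[0.001, 0, 0, 0, 0],
)

```text
clock: 8.88
tool_pos: [0.4482, -0.1519, 0.0371]
orientation: [0.053, 0.999, -0.0, 0.001]
wrist_force: [0.1, -1.5, -0.8]
width: 0.0
grasp_force: 1.1
```

Request:
jog_arm(
  grip=[0, 0, 0, 0, 0],
  dp=[
    [-0.2, 0, 0],
    [-0.2, 0, 0],
    [-0.2, 0, 0],
    [-0.2, 0, 0],
    [-0.2, 0, 0],
  ],
  twist=[0, 0, 0, 0, 0],
)

```text
clock: 9.3
tool_pos: [0.472, -0.1545, 0.0363]
orientation: [0.053, 0.999, 0.0, -0.0]
wrist_force: [-1.2, -1.1, 1.2]
width: 0.0002
grasp_force: 1.1
```

Run:
```python
from h import *
state()
```

```text
t 9.3 tcp [ 0.472  -0.1545  0.0363] rail [ 61.2 -52.1] yaw 83.9 F [-1.2 -1.1  1.2] w 0.00015784305842029498
```

Request:
jog_arm(
  grip=[0, 0, 0, 0, 0],
  dp=[
    [-0.2, 0, 0],
    [-0.2, 0, 0],
    [-0.2, 0, 0],
    [-0.2, 0, 0],
    [-0.2, 0, 0],
  ],
  twist=[0, 0, 0, 0, 0],
)

```text
clock: 9.72
tool_pos: [0.497, -0.1573, 0.0363]
orientation: [0.053, 0.999, -0.0, -0.0]
wrist_force: [-2.8, -0.2, 1.7]
width: 0.0002
grasp_force: 1.1
```

Request:
jog_arm(
  grip=[0, 0, 0, 0, 0],
  dp=[
    [-0.2, 0, 0],
    [-0.2, 0, 0],
    [-0.2, 0, 0],
    [-0.2, 0, 0],
    [-0.2, 0, 0],
  ],
  twist=[0, 0, 0, 0, 0],
)

```text
clock: 10.13
tool_pos: [0.5218, -0.16, 0.0363]
orientation: [0.053, 0.999, -0.0, -0.0]
wrist_force: [-2.3, -2.2, 1.4]
width: -0.0002
grasp_force: 1.1
```

Run:
```python
from h import *
state()
p,_=cloud(snap('scene','s7')); print('lat 80..-60'); grid(p[p[:,2]<95],(-60,80),(-100,80))
```

```text
t 10.1333 tcp [ 0.5218 -0.16    0.0363] rail [ 11.1 -52.3] yaw 83.89 F [-2.3 -2.2  1.4] w -0.00019913984284254554
lat 80..-60
al  80    3   2   1   1   .   .   .  73  70  71  72   5   2   2   2
al  70    2   3   2   1  -0   .   .  72  70  70  73   5   2   3   3
al  60    2   1   3   2  -1   .   .  72  70  69  73   6   1   1   2
al  50    1   2   1   2   1   .   .  83  84  84  84   3   2   2   2
al  40    1   1   0   2   0   .   .  83  83  84  80   1   1   2   1
al  30    2   2   2   1   1   .   .  82  83  83  83   1   2  70  71
al  20    0   3   1   2   2   .   .  82  81  83  81  58  58  71  72
al  10    2   1   1   2   1   .   .  81  83  82  81   .   .  71  71
al   0    2   1   3   1   3   .   .  83  83  83  80   .   .  70  71
al -10    2   1   2   1  -1   .   .  79  95   .  58   .   .  70  71
al -20    0  -1   0   1  -2   .   .   .  92  40  57   9   .  69  71
al -30    1  -0   0   1   1   .   .  93  93  39  58   9   .  70  70
al -40   -1   0  -0   2   2   .  93  93  94  95  59   8   .  70  71
al -50    1   1   1   2   .   .   .   0  78  95  58   9   .  71  70
al -60    0   2  -0   1  -2   1  -1   0  94  95  57   8   .  71  71
al -70   -0   0  -1   1   2   .   .   .  81  94  58  10   .  70  71
al -80    0   .   .   .   .   .   .   .  95  39  59   9   .  71  72
al -90    2  -1   .   .   .   .   1   0  95   .  58   9   .  70  72
al-100   -2  -1   .   .   .   .   1   1   .   .  58   8   .  71  72
```

Request:
jog_arm(
  grip=[0, 0, 0, 0, 0],
  dp=[
    [-0.2, 0, 0],
    [-0.2, 0, 0],
    [-0.2, 0, 0],
    [-0.2, 0, 0],
    [-0.15, 0, 0],
  ],
  twist=[0, 0, 0, 0, 0],
)

```text
clock: 10.6
tool_pos: [0.5456, -0.1623, 0.0362]
orientation: [0.053, 0.999, -0.0, 0.0]
wrist_force: [-1.5, -0.6, 0.8]
width: -0.0003
grasp_force: 1.1
```

Request:
jog_arm(
  grip=[0, 0, 0, 0, 0],
  dp=[
    [-0.1, 0, 0],
    [-0.06, 0, 0],
    [-0.04, 0, 0],
    [-0.04, 0, 0],
    [-0.04, 0, 0],
  ],
  twist=[0, 0, 0, 0, 0],
)

```text
clock: 11.02
tool_pos: [0.5518, -0.163, 0.0362]
orientation: [0.053, 0.999, 0.0, -0.0]
wrist_force: [-2.6, 0.2, -1.5]
width: 0.0001
grasp_force: 1.0
```

Run:
```python
from h import *
state()
```

```text
t 11.0167 tcp [ 0.5518 -0.163   0.0362] rail [-19.  -52.1] yaw 83.89 F [-2.6  0.2 -1.5] w 8.52769133356592e-05
```

Still only friction (about 2.6 N), so I'll creep on until the stop shows in the force.

Request:
jog_arm(
  grip=[0, 0, 0, 0, 0],
  dp=[
    [-0.05, 0, 0],
    [-0.04, 0, 0],
    [-0.03, 0, 0],
    [0, 0, 0],
    [0, 0, 0],
  ],
  twist=[0, 0, 0, 0, 0],
)

```text
clock: 11.43
tool_pos: [0.5552, -0.1633, 0.0363]
orientation: [0.053, 0.999, 0.0, 0.0]
wrist_force: [-1.3, -0.7, -0.7]
width: 0.0003
grasp_force: 0.7
```

Request:
jog_arm(
  grip=[0, 0, 0, 0, 0],
  dp=[
    [-0.04, 0, 0],
    [-0.04, 0, 0],
    [-0.03, 0, 0],
    [0, 0, 0],
    [0, 0, 0],
  ],
  twist=[0, 0, 0, 0, 0],
)

```text
clock: 11.85
tool_pos: [0.5557, -0.1633, 0.0362]
orientation: [0.053, 0.999, 0.001, -0.002]
wrist_force: [-6.9, 0.7, 5.7]
width: -0.0004
grasp_force: 3.9
```

Request:
jog_arm(
  grip=[0, 0, 0, 0, 0],
  dp=[
    [-0.05, 0, 0],
    [0, 0, 0],
    [0, 0, 0],
    [0.15, 0, 0],
    [0.3, 0, 0],
  ],
  twist=[0, 0, 0, 0, 0],
)

```text
clock: 12.27
tool_pos: [0.5495, -0.1625, 0.0368]
orientation: [0.053, 0.999, -0.0, 0.002]
wrist_force: [0.8, -0.2, 0.5]
width: -0.0002
grasp_force: 0.0
```

Request:
jog_arm(
  grip=[0, 0, 0, 0, 0],
  dp=[
    [0.8, 0, 0],
    [0.8, 0, 0],
    [0.6, 0, -0.4],
    [0.3, 0, -0.9],
    [0, 0, -0.9],
  ],
  twist=[0, 0, 0, 0, 0],
)

```text
clock: 12.68
tool_pos: [0.4832, -0.1556, 0.0913]
orientation: [0.053, 0.999, 0.0, -0.001]
wrist_force: [0.9, 0.5, 0.8]
width: 0.0003
grasp_force: 0.0
```

Request:
jog_arm(
  grip=[0, 0, 0, 0, 0],
  dp=[
    [0, 0, -0.9],
    [0, -0.9, -0.9],
    [0, -0.9, -0.9],
    [0, -0.9, 0],
    [0, -0.9, 0],
  ],
  twist=[0, 0, 0, 0, 0],
)

```text
clock: 13.1
tool_pos: [0.4777, -0.2466, 0.161]
orientation: [0.053, 0.999, -0.001, 0.003]
wrist_force: [-0.1, -0.2, 0.1]
width: 0.0002
grasp_force: 0.0
```

Request:
jog_arm(
  grip=[0, 0, 0, 0, 0],
  dp=[
    [0, -0.9, 0],
    [0, -0.9, 0],
    [0, -0.9, 0],
    [0, -0.9, 0],
    [0, 0, 0],
  ],
  twist=[0, 0, 0, 0, 0],
)

```text
clock: 13.52
tool_pos: [0.4656, -0.3402, 0.1597]
orientation: [0.056, 0.998, -0.002, 0.001]
wrist_force: [-0.5, -0.4, -0.2]
width: -0.0002
grasp_force: 0.0
```

Run:
```python
from h import *
state()
c=snap('top','t9'); s=snap('scene','s9')
p,_=cloud(c); q,_=cloud(s)
for a in p,q:
    k=(abs(a[:,1]+52)<15)&(abs(a[:,2]-39)<5)&(abs(a[:,0])<100); print('pull lat range',np.percentile(a[k,0],[2,50,98]),k.sum())
cv2.imwrite('pics/c9.png',np.vstack([cv2.resize(s['image'][120:310,130:430],(600,380)),cv2.resize(c['image'][190:290,230:490],(572,220))[:, :].__getitem__(slice(None)) if 0 else cv2.resize(c['image'][185:295,240:540],(600,220))])[:,:,::-1])
```

```text
t 13.5167 tcp [ 0.4656 -0.3402  0.1597] rail [  47.8 -237.5] yaw 83.59 F [-0.5 -0.4 -0.2] w -0.0001927670265957053
pull lat range [-46.39162358 -39.46840087 -31.93425841] 89
pull lat range [-40.11097638 -38.32230348 -35.82381165] 26
```

View pics/c9.png

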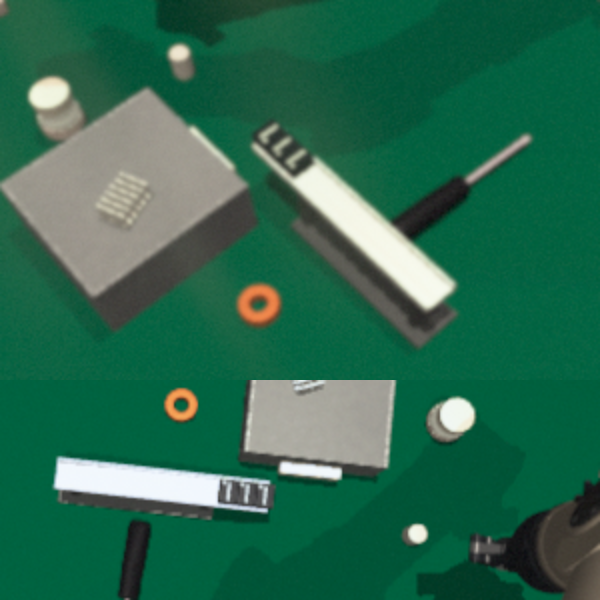

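The drawer is flush: the pull spans lateral -32 to -46, and the cabinet front is at -46.5. Three relays remain upright on the rail, no relay lies on the bench, and the bystanders look unmoved.

```bash
python3 -c "from h import *; print(sign_off())"
```

```text
the job is handed in; nothing more can be done
None
```

I pushed the first four relays into the drawer, left the other three upright on the rail, shut the drawer flush, and handed the job in at about 13.5 s, with the other bench items looking unmoved in the last pictures.

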